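# Load the dividing fixture and hold it on the third stop

## Robot

A 6-joint arm with a two-finger parallel gripper is mounted at the origin on the work surface. World frame = base frame: x ahead of the robot, y to its left, z up, the work surface at z = 0. Lengths are in m, angles in rad, forces in N, time in s.
With the tool pointing down it reaches from about 0.325 to 0.925 m from the base axis. Payload 3.1 kg.
Tool frame: the origin (TCP) lies at the very end of the fingers, on their centre line; the grasp point (between the pads) lies 19 mm behind it; z points along the fingers, y is the line along which they close (so a half turn about z gives the same grasp; the last joint's range is limited). The gripper opens to 85 mm and grips with 20 to 120 N. Pads are 22 mm wide; open, the fingers measure 114 mm over their backs; the gripper's body (76 mm by 85 mm) begins 54 mm behind the grasp point. The pads swing forward as they close: fully open they stand 13 mm farther back than shut.
Start: joints at [1.108, 0.217, 1.613, -0, 1.311, -0.112], TCP at [0.215, 0.587, 0.231] pointing down, gripper open.
Joint ranges: [-2.75, 2.75], [-0.78, 2.1], [0.31, 2.55], [-1.13, 4.27], [0.13, 2.63], [-2.58, 2.58]. Speed limits (rad/s): [2.79, 2.79, 3.14, 3.14, 3.14, 3.14].

## Interface

Orientations are given as a unit quaternion [w, x, y, z].
In Python, from cell import telemetry, cams, workorder, nets gives the robot as it stands. The module is installed in compiled form; this text tells all that it offers.
- The arm moves only by the tool apply_moves, never from a script. Its argument "targets" is a list of rows, each an object of numbers: "x", "y", "z": the shift along the world's x, y, z in mm; "spin": the turn about the world's z in rad. In form: [{"x": .., "y": .., "z": .., "spin": ..}, ...]. A call has exactly 10 rows; each row shifts and turns the commanded pose from where the row before left it; what a row does not reach is not made up. A row lasts 1/12 s, in which the tool goes at most 41.7 mm and 7.16 degrees, less where a joint would pass 70% of its speed; a pose out of reach is approached as far as the arm can. A call is refused whole if a number of a shift passes 41.7 or a number of a turn 0.125, either way. A call with a gripper value outside its range is refused whole. "hand" is the opening, from 0 (shut) to 1 (fully open), set as the call begins (left out, the last holds). The fingers move at their own pace and stop on an object; "squeeze" is the grip in N (left out, the last holds). Time passes only in rows, so rows that do not move let the fingers close, or fill a call up. It gives the time, the measured TCP pose, the force, the opening and the grip force at its end, in the units of the state.
- telemetry.get_obs(): the state, without advancing time (a new reading comes with each control period).
- cams.grab_frame(name): name is "scene" or "top"; returns (picture, depth): 420x560x3 uint8, blue, green, red; 420x560 float32, m along the optical axis (not along the pixel's ray), 0 where there is no reading.
- cams.camera_params(name): a dict with "camera_matrix" (3x3 intrinsics, pixels), "T" (4x4, takes a point from camera to world coordinates). Camera axes: x right, y down, z forward; pixel columns grow to the right and rows downward; lengths in m; the calibration is good to about 2 mm. A picture is of the moment at which its call begins. camera_params takes no time and is no camera call.
- workorder.close_job(): hands the job in; it is judged then, once.
Trained networks look in the newest picture that a camera, given by its name, has taken for a name from the list of things; names that differ only in an ending like _2 or _b are one class to them, and where a whole thing is asked for, a point or a joint stands for the part that bears it (a point fixed in the world has none). Each returns a list of dicts, best first, with "score" (0 to 1); they miss things now and then, are a little off and sometimes report something else, mostly with a low value. They report only what shows in the picture. A call takes as long as a camera call.
- nets.trace(camera, target): "region" (420x560 bool, what is visible of it) and "box" ([left, top, right, bottom] in pixels, round what is visible of it).
The state is a dict: "t": time; "joints": joint angles; "joint_vel": joint speeds; "joint_torque": joint torques, N m; "ee_pos": TCP position; "tcp_rot": TCP orientation; "contact_force": force on the tool from outside, world axes, zero at the start; "ft_torque": the same for the moment, N m; "opening": opening from 0.0 (shut) to 1.0 (fully open); "grip_force": force on a finger pad.
Only numpy, scipy, OpenCV 4.12 (cv2) and the standard library are available. Lean on these libraries where they do the work, as an engineer would, in place of code of your own. Each camera call takes 0.05 s, during which the arm holds its last target. There are 200 camera calls.

## Task

Stand the wooden blank and the round aluminium blank upright on the floor of the dividing fixture's work tray, packed in the row beside the brass blank, setting them down gently and letting go of them. Then grip the black index knob and turn it clockwise (seen from above) three clicks, so that its white pointer is at the red dot and not at any stop beyond it, and finish while still gripping and holding the knob there, because it springs back if let go. Leave the wax bar, the screwdriver and the dark red spray can where they are.

Things in the scene. Friction and masses are not known exactly. Their poses are not given: they have to be found in the camera images.
- wood_blank: Hardwood block, 40 x 40 mm square and 62 mm tall, edges rounded 3 mm, a brass disc in its top face, 50 to 105 g. Stands upright on the table. Origin: centre of its underside; z up, x and y square to its faces.
- round_blank: Aluminium round bar, 40 mm diameter, 58 mm tall, standing upright on the table, 130 to 270 g, small blue dot on top. Origin: centre of its underside; z up.
- worktray: Dark steel open tray, 62 x 139 mm outside, walls 5 mm, on the grey fixture; geared to the knob (turns clockwise by a third of its angle; several N of side push can turn it). Origin: on its turning axis at its underside, 43 mm above the table; z up, y along the row towards the brass blank and, at knob 0, the knob (155 mm off). Floor at z 6 mm, rim at z 26 mm. Inside: x -26 to 26, y -64.5 to 64.5 mm.
- tray_free (a point): Centre of the tray's free floor, 20 mm from the tray's axis, 49 mm above the table; axes as the tray's. The free floor spans x -26 to 26 and y -44.5 to 44.5 mm from here (89 mm) and takes the two 40 mm blanks side by side along y, in either order. Beyond y 44.5 the fixed brass blank fills the tray, its top 36 mm above this point.
- knob_grip (a point): Grip point of the knob: on its axis, 101 mm above the table. The grip is an upright black bar 44 mm long (this point's x), 14 mm thick (y), from 10 mm above to 22 mm below this point; under it a disc 44 mm wide, 8 mm high, on an 80 mm aluminium dial (top 71 mm above the table) on a blue block 84 mm square. White pointer line on the bar's -x half. The frame turns with the knob.
- knob (a joint): Knob angle, rad: 0 at the white dot (start, an end stop), growing clockwise from above. A stop clicks every 0.419 (24 degrees): black dots at the first and second, the big red dot at the third (1.257 = 72 degrees), black dots beyond, end at 2.4. Turning takes 0.02 to 0.16 N m, rising and falling 0.06 with each click; a spring takes it all the way back to 0 when let go.
- can_red: Dark red spray can, 64 mm diameter, 198 mm tall; bystander. Origin: centre of underside.
- wax: Dark red wax bar, 35 x 75 x 22 mm, lying on the table; bystander. Origin: centre of underside.
- driver: Orange-handled screwdriver, 170 mm long, lying along its own x axis between the robot and the grey fixture (whose casing is 150 x 290 x 35 mm), handle to its -x; bystander. Origin: at its underside.

How it is judged:
On the way, in this order (a step that is already met when the one before it is completed fails the run):
1. both blanks stand on the tray's floor beside the brass blank, let go of, the knob not yet turned (x of wood_blank in the frame of worktray between -0.011 and 0.011 m and y of wood_blank in the frame of worktray between -0.051 and 0.011 m and z of wood_blank in the frame of worktray between 0.003 and 0.009 m and angle between each of wood_blank, round_blank's own z axis and vertical below 0.1 rad and x of round_blank in the frame of worktray between -0.011 and 0.011 m and y of round_blank in the frame of worktray between -0.051 and 0.011 m and z of round_blank in the frame of worktray between 0.003 and 0.009 m and contact force between the fingers and wood_blank below 0.2 N and contact force between the fingers and round_blank below 0.2 N and value of joint knob below 0.15 rad), for 0.2 s.
2. the knob passes the first stop (value of joint knob between 0.25 and 0.65 rad).
3. the knob is held at the third stop (value of joint knob between 1.13664 and 1.37664 rad), for 0.2 s.
At the end, for the whole second after the job is handed in: Both blanks upright (within 0.1 rad) on the tray's floor (within 3 mm) inside its free space and not touched by the fingers; the knob within 0.12 rad (7 degrees) of the third stop (1.257 rad), still (under 0.1 rad/s), with the fingers gripping it with more than 2 N (all of step 3 and x of wood_blank in the frame of worktray between -0.011 and 0.011 m and y of wood_blank in the frame of worktray between -0.051 and 0.011 m and z of wood_blank in the frame of worktray between 0.003 and 0.009 m and angle between each of wood_blank, round_blank's own z axis and vertical below 0.1 rad and x of round_blank in the frame of worktray between -0.011 and 0.011 m and y of round_blank in the frame of worktray between -0.051 and 0.011 m and z of round_blank in the frame of worktray between 0.003 and 0.009 m and contact force between the fingers and wood_blank below 0.2 N and contact force between the fingers and round_blank below 0.2 N and velocity of joint knob between -0.1 and 0.1 rad/s and contact force between the fingers and knob above 2 N); the arm keeps its last pose, push and grip.
It fails at once if the knob runs past the third stop, over the click towards the fourth (value of joint knob above 1.50664 rad).
It fails at once if a blank is dropped or knocked (moving over 0.5 m/s while out of the fingers) ((contact force between the fingers and wood_blank below 0.1 N and linear speed of wood_blank above 0.5 m/s) or (contact force between the fingers and round_blank below 0.1 N and linear speed of round_blank above 0.5 m/s)).
It fails at once if the wax bar, the screwdriver or the dark red can is disturbed (moved more than 30 mm) (distance of any of can_red, wax, driver from where it was at the start of the episode above 0.03 m).
It also fails if it takes over 67 s, if anything falls off the work surface, if the arm or the gripper's body presses on something with over 40 N, if the wrist force passes 120 N, or if a joint passes its speed limit or range.

## Working session

There is one attempt and no reset: what is moved stays moved. The work goes in short steps, Python scripts to look and compute and a tool call to move; the robot and the scene stay as the last step left them, time stands still between calls to the robot, and variables do not carry over. Pictures are saved under pics/ and viewed, at most 10 in all, crops included, and the job is handed in when it is done.

Besides the shell and the picture viewer there is one more tool, called after "Emit:" as name(argument=value, ...), one argument or row to a line, values as JSON. apply_moves: Moves the arm, as the interface text tells. Its arguments: {"type":"object","properties":{"targets":{"type":"array","items":{"type":"object","properties":{"x":{"type":"number"},"y":{"type":"number"},"z":{"type":"number"},"spin":{"type":"number"}}}},"hand":{"type":"number"},"squeeze":{"type":"number"}},"required":["targets"]}

```bash
mkdir -p pics; cat > h.py <<'E'
import numpy as np, cv2
from cell import telemetry, cams, workorder, nets
def pts(cam,d,mask):
    P=cams.camera_params(cam);K=np.array(P["camera_matrix"]);T=np.array(P["T"])
    v,u=np.nonzero(mask&(d>0));z=d[v,u]
    c=np.stack([(u-K[0,2])*z/K[0,0],(v-K[1,2])*z/K[1,1],z,np.ones_like(z)])
    return (T@c)[:3].T,np.stack([u,v],1)
E
python3 - <<'E'
from h import *
ims=[]
for c in ("scene","top"):
    im,d=cams.grab_frame(c);cv2.imwrite(f"pics/{c}0.png",im);np.savez(f"{c}0.npz",im=im,d=d)
    P=cams.camera_params(c);print(c,np.round(P["T"],3).tolist(),np.round(P["camera_matrix"],1).tolist())
    for n in ("wood_blank","round_blank","worktray","knob_grip","can_red","wax","driver"):
        for r in nets.trace(c,n)[:2]:
            p,_=pts(c,d,r["region"])
            if len(p)==0: continue
            zt=np.percentile(p[:,2],97);t=p[p[:,2]>zt-.006]
            rect=cv2.minAreaRect((t[:,:2]*1000).astype(np.float32))
            print(n,round(r["score"],2),r["box"],len(p),"ztop",zt.round(4),"rect",np.round(rect[0],1),np.round(rect[1],1),round(rect[2],1))
print(telemetry.get_obs())
E
```

```text
scene [[0.525, 0.626, -0.576, 1.057], [0.851, -0.391, 0.351, -0.356], [-0.006, -0.675, -0.738, 0.811], [0.0, 0.0, 0.0, 1.0]] [[404.8, 0.0, 276.9], [0.0, 404.8, 207.7], [0.0, 0.0, 1.0]]
wood_blank 0.64 [190.8, 286.2, 220.7, 320.3] 625 ztop 0.0635 rect [ 608.1 -263.1] [40.5 39.9] 12.7
round_blank 0.78 [163.7, 245.4, 186.0, 271.0] 429 ztop 0.0596 rect [ 455.6 -269.5] [38.2 37.3] 88.5
worktray 0.83 [307.7, 194.9, 368.0, 249.4] 1531 ztop 0.086 rect [578.5 140.6] [51.6 42.5] 13.1
knob_grip 0.62 [371.0, 172.4, 382.0, 192.4] 323 ztop 0.1119 rect [551.9 246.7] [43.1 14.2] 13.7
knob_grip 0.2 [190.3, 285.7, 220.0, 322.5] 576 ztop 0.0635 rect [ 608.3 -263.5] [40.3 39.2] 12.7
can_red 0.83 [67.0, 251.3, 129.1, 326.9] 2674 ztop 0.1983 rect [ 502. -440.] [49.9 51.7] 47.5
can_red 0.65 [368.4, 172.9, 383.4, 193.3] 298 ztop 0.112 rect [552.8 246.9] [41.4 14.2] 13.7
wax 0.8 [383.9, 159.3, 413.0, 178.6] 320 ztop 0.024 rect [491.9 400.2] [75.3 36.9] 75.6
driver 0.59 [274.9, 197.6, 297.8, 217.7] 268 ztop 0.0269 rect [443.4  44. ] [21.8 84.1] 87.0
driver 0.17 [164.0, 243.8, 184.0, 272.7] 377 ztop 0.0596 rec
[... 976 characters left out ...]
7.5
{'t': 0.8, 'joints': array([ 1.10782050e+00,  2.16872444e-01,  1.61338509e+00,  2.82405404e-05,
        1.31130241e+00, -1.12178413e-01]), 'joint_vel': array([-0.00146972, -0.00015984,  0.00214492, -0.00221502,  0.00082697,
        0.00063456]), 'joint_torque': array([-4.86440804e-04, -3.96835470e+01, -3.04232168e+01, -2.26341549e-04,
        8.12472226e-04, -3.44956863e-08]), 'ee_pos': array([0.21474727, 0.58697081, 0.23132517]), 'tcp_rot': array([-8.44774829e-06,  1.74504309e-01,  9.84656410e-01,  1.95563107e-05]), 'contact_force': array([-0.05999616, -0.56532766,  0.08463376]), 'ft_torque': array([-0.02695153,  0.05677863, -0.01393803]), 'grip_force': 0.0, 'opening': 1.00216765818355}
```

```bash
python3 - <<'E'
from h import *
a=np.load("scene0.npz")["im"][140:340,60:430];cv2.imwrite("pics/s1.png",cv2.resize(a,None,fx=2.1,fy=2.1,interpolation=cv2.INTER_CUBIC))
# tray: wall-rim points (z ~0.069) in scene/top; brass top (0.085), knob, angles
for c in("scene","top"):
    d=np.load(c+"0.npz")["d"]
    p,_=pts(c,d,np.ones(d.shape,bool))
    off=.0015 if c=="scene" else .005
    w=p[(abs(p[:,0]-.6)<.13)&(abs(p[:,1]-.1)<.17)]
    for lo,hi,n in((.065,.073,"rim"),(.080,.092,"brass"),(.044,.055,"floor")):
        q=w[(w[:,2]-off>lo)&(w[:,2]-off<hi)]
        q=q[(q[:,1]<.175)]
        r=cv2.minAreaRect((q[:,:2]*1000).astype(np.float32));print(c,n,len(q),np.median(q[:,2]).round(4),np.round(r[0],1),np.round(r[1],1),round(r[2],1))
    k=p[(np.hypot(p[:,0]-.552,p[:,1]-.247)<.06)]
    q=k[(abs(k[:,2]-off-.071)<.004)];r=cv2.minAreaRect((q[:,:2]*1000).astype(np.float32));print("dial",np.round(r,1) if 0 else r)
    q=k[(k[:,2]-off>.104)];r=cv2.minAreaRect((q[:,:2]*1000).astype(np.float32));print("bar",r)
E
```

```text
scene rim 270 0.0689 [588.9  96.9] [ 63.4 138.8] 14.1
scene brass 268 0.0847 [578.5 140.6] [51.6 42.5] 13.1
scene floor 643 0.049 [587.9  97.6] [ 97.3 140.4] 13.5
dial ((551.4518432617188, 245.350341796875), (80.63750457763672, 76.95987701416016), 30.36577606201172)
bar ((551.948486328125, 246.7189178466797), (43.114009857177734, 14.247113227844238), 13.72615909576416)
top rim 119 0.0719 [589.9  98. ] [ 62.8 138.3] 13.9
top brass 166 0.0873 [579.1 141.3] [52.3 39.2] 14.6
top floor 418 0.0515 [586.4  85.2] [120.1 114.1] 77.0
dial ((552.60009765625, 247.8756103515625), (76.17776489257812, 78.02244567871094), 8.391180038452148)
bar ((552.6115112304688, 248.29747009277344), (43.00016784667969, 14.582971572875977), 14.62048053741455)
```

View pics/s1.png

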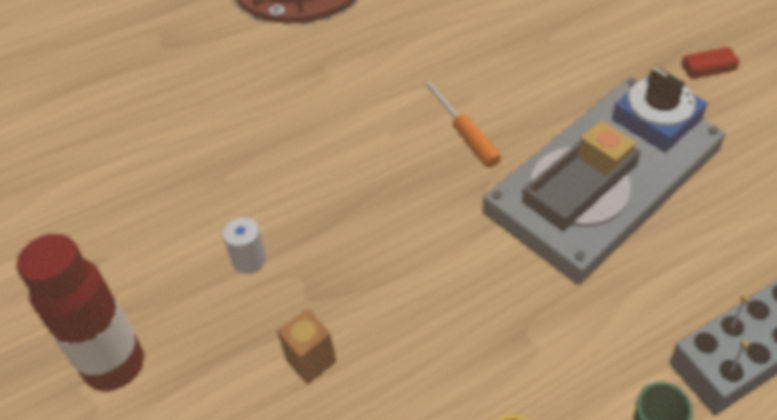

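The picture shows the round blank at about (245,240), the wood at (305,345), the can at lower left, and the tray and knob at upper right, all matching the network results. Tray axis is about (589.4, 97.5), yaw 13.9°; the knob is 154 mm away, against 155 expected. Moving to the wood.

Emit:
apply_moves(
  targets=[
    {"x":16.4,"y":-35.4,"z":0,"spin":-0.1},
    {"x":16.4,"y":-35.4,"z":0,"spin":-0.1},
    {"x":16.4,"y":-35.4,"z":0,"spin":-0.1},
    {"x":16.4,"y":-35.4,"z":0,"spin":-0.1},
    {"x":16.4,"y":-35.4,"z":0,"spin":-0.1},
    {"x":16.4,"y":-35.4,"z":0,"spin":-0.1},
    {"x":16.4,"y":-35.4,"z":0,"spin":-0.1},
    {"x":16.4,"y":-35.4,"z":0,"spin":-0.1},
    {"x":16.4,"y":-35.4,"z":0,"spin":-0.1},
    {"x":16.4,"y":-35.4,"z":0,"spin":-0.1},
  ],
  hand=1,
  squeeze=25,
)

```text
t: 1.63
ee_pos: [0.3792, 0.2313, 0.2317]
tcp_rot: [0.0, 0.627, 0.779, 0.001]
contact_force: [-0.3, 0.3, -0.5]
opening: 1.005
grip_force: 0.0
```

Emit:
apply_moves(
  targets=[
    {"x":16.4,"y":-35.4,"z":0,"spin":0},
    {"x":16.4,"y":-35.4,"z":0,"spin":0},
    {"x":16.4,"y":-35.4,"z":0,"spin":0},
    {"x":16.4,"y":-35.4,"z":0,"spin":0},
    {"x":16.4,"y":-35.4,"z":0,"spin":0},
    {"x":16.4,"y":-35.4,"z":0,"spin":0},
    {"x":16.4,"y":-35.4,"z":0,"spin":0},
    {"x":16.4,"y":-35.4,"z":0,"spin":0},
    {"x":16.4,"y":-35.4,"z":0,"spin":0},
    {"x":16.4,"y":-35.4,"z":0,"spin":0},
  ],
)

```text
t: 2.47
ee_pos: [0.5433, -0.1231, 0.2315]
tcp_rot: [0.0, 0.625, 0.78, 0.0]
contact_force: [0.6, -0.5, -0.1]
opening: 0.999
grip_force: 0.0
```

Emit:
apply_moves(
  targets=[
    {"x":16.4,"y":-35.4,"z":0},
    {"x":16.4,"y":-35.4,"z":0},
    {"x":16.4,"y":-35.4,"z":0},
    {"x":16.4,"y":-35.4,"z":0},
    {"x":0,"y":0,"z":-25},
    {"x":0,"y":0,"z":-35},
    {"x":0,"y":0,"z":-35},
    {"x":0,"y":0,"z":-15},
    {"x":0,"y":0,"z":0},
    {"x":0,"y":0,"z":0},
  ],
)

```text
schema error: expected keys x, y, z, spin
```

Emit:
apply_moves(
  targets=[
    {"x":16.2,"y":-35,"z":0,"spin":0},
    {"x":16.2,"y":-35,"z":0,"spin":0},
    {"x":16.2,"y":-35,"z":0,"spin":0},
    {"x":16.2,"y":-35,"z":0,"spin":0},
    {"x":0,"y":0,"z":-25,"spin":0},
    {"x":0,"y":0,"z":-35,"spin":0},
    {"x":0,"y":0,"z":-35,"spin":0},
    {"x":0,"y":0,"z":-15,"spin":0},
    {"x":0,"y":0,"z":0,"spin":0},
    {"x":0,"y":0,"z":0,"spin":0},
  ],
)

```text
t: 3.3
ee_pos: [0.6071, -0.2606, 0.1207]
tcp_rot: [-0.001, 0.625, 0.781, -0.0]
contact_force: [0.0, -0.2, 0.7]
opening: 1.001
grip_force: 0.0
```

```bash
python3 - <<'E'
from h import *
im,d=cams.grab_frame("scene")
cv2.imwrite("pics/s2.png",cv2.resize(im[220:350,130:280],None,fx=4,fy=4,interpolation=cv2.INTER_CUBIC))
print(telemetry.get_obs()["ee_pos"])
E
```

```text
[ 0.60861021 -0.26138755  0.12292489]
```

View pics/s2.png

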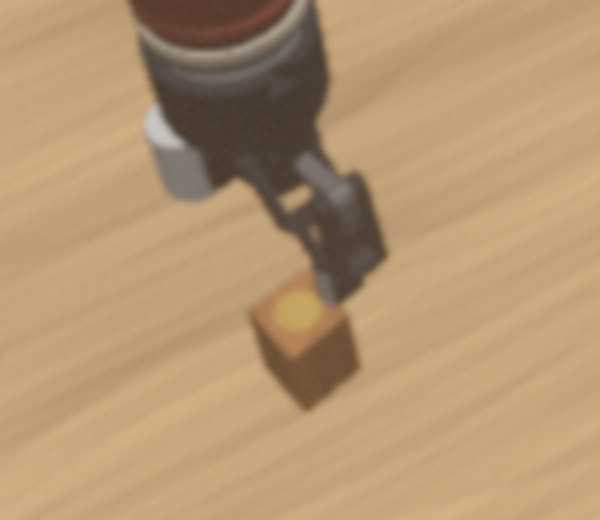

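The gripper is straight above the wood (disc at crop pixel (298,310)). Next: descend, grip and lift.

Emit:
apply_moves(
  targets=[
    {"x":0,"y":-1,"z":-30,"spin":0},
    {"x":0,"y":0,"z":-30,"spin":0},
    {"x":0,"y":0,"z":-20,"spin":0},
    {"x":0,"y":0,"z":-13,"spin":0},
    {"x":0,"y":0,"z":0,"spin":0},
    {"x":0,"y":0,"z":0,"spin":0},
    {"x":0,"y":0,"z":0,"spin":0},
    {"x":0,"y":0,"z":0,"spin":0},
    {"x":0,"y":0,"z":0,"spin":0},
    {"x":0,"y":0,"z":0,"spin":0},
  ],
)

```text
t: 4.18
ee_pos: [0.6085, -0.2626, 0.0298]
tcp_rot: [0.001, 0.625, 0.78, 0.0]
contact_force: [-0.4, 0.5, 0.5]
opening: 0.999
grip_force: 0.0
```

Emit:
apply_moves(
  targets=[
    {"x":0,"y":0,"z":0,"spin":0},
    {"x":0,"y":0,"z":0,"spin":0},
    {"x":0,"y":0,"z":0,"spin":0},
    {"x":0,"y":0,"z":0,"spin":0},
    {"x":0,"y":0,"z":0,"spin":0},
    {"x":0,"y":0,"z":0,"spin":0},
    {"x":0,"y":0,"z":0,"spin":0},
    {"x":0,"y":0,"z":0,"spin":0},
    {"x":0,"y":0,"z":0,"spin":0},
    {"x":0,"y":0,"z":0,"spin":0},
  ],
  hand=0,
  squeeze=30,
)

```text
t: 5.02
ee_pos: [0.6077, -0.2621, 0.0283]
tcp_rot: [0.0, 0.625, 0.78, 0.0]
contact_force: [1.2, -0.3, 0.3]
opening: 0.461
grip_force: 31.0
```

Emit:
apply_moves(
  targets=[
    {"x":0,"y":0,"z":20,"spin":0},
    {"x":0,"y":0,"z":35,"spin":0},
    {"x":0,"y":0,"z":35,"spin":0},
    {"x":-1.5,"y":20,"z":10,"spin":0},
    {"x":-2,"y":37,"z":0,"spin":0},
    {"x":-2,"y":37,"z":0,"spin":0},
    {"x":-2,"y":37,"z":0,"spin":0},
    {"x":-2,"y":37,"z":0,"spin":0},
    {"x":-2,"y":37,"z":0,"spin":0},
    {"x":-2,"y":37,"z":0,"spin":0.02},
  ],
)

```text
t: 5.85
ee_pos: [0.5932, -0.0183, 0.128]
tcp_rot: [-0.0, 0.617, 0.787, -0.0]
contact_force: [1.2, -0.8, -0.5]
opening: 0.462
grip_force: 30.9
```

Emit:
apply_moves(
  targets=[
    {"x":-2,"y":37,"z":0,"spin":0},
    {"x":-2,"y":37,"z":0,"spin":0},
    {"x":-1,"y":30,"z":0,"spin":0},
    {"x":0,"y":15,"z":0,"spin":0},
    {"x":0,"y":0,"z":0,"spin":0},
    {"x":0,"y":0,"z":0,"spin":0},
    {"x":0,"y":0,"z":0,"spin":0},
    {"x":0,"y":0,"z":0,"spin":0},
    {"x":0,"y":0,"z":0,"spin":0},
    {"x":0,"y":0,"z":0,"spin":0},
  ],
)

```text
t: 6.68
ee_pos: [0.5892, 0.0978, 0.1282]
tcp_rot: [-0.0, 0.618, 0.786, -0.0]
contact_force: [0.6, -0.4, -1.0]
opening: 0.465
grip_force: 30.9
```

```bash
python3 - <<'E'
from h import *
im,d=cams.grab_frame("scene")
s=im[130:280,260:440];cv2.imwrite("pics/s3.png",cv2.resize(s,None,fx=4,fy=4,interpolation=cv2.INTER_CUBIC))
print(telemetry.get_obs()["ee_pos"])
for r in nets.trace("scene","wood_blank")[:2]:
    p,_=pts("scene",d,r["region"]);print(r["score"],r["box"],len(p),p.min(0),p.max(0),np.median(p,0))
# faces: tray-frame coordinates of points
    R=np.deg2rad(13.9);q=p[:,:2]*1000-[589.2,97.2];tx=q@[np.cos(R),np.sin(R)];ty=q@[-np.sin(R),np.cos(R)]
    print(np.percentile(tx,[2,50,95,98]),np.percentile(ty,[2,5,10,50,98]),np.percentile(p[:,2],[2,98]))
E
```

```text
[0.58918688 0.09796944 0.1282756 ]
0.89 [326.0, 185.3, 351.6, 219.8] 474 [0.57032246 0.0726447  0.10225934] [0.61698555 0.11263988 0.1930048 ] [0.59695103 0.08208365 0.14780729]
[-15.44226678   4.48679772  20.35759102  20.93940364] [-21.57890187 -21.2538175  -20.82774004 -18.3591097   12.42574181] [0.10419673 0.16369388]
```

View pics/s3.png

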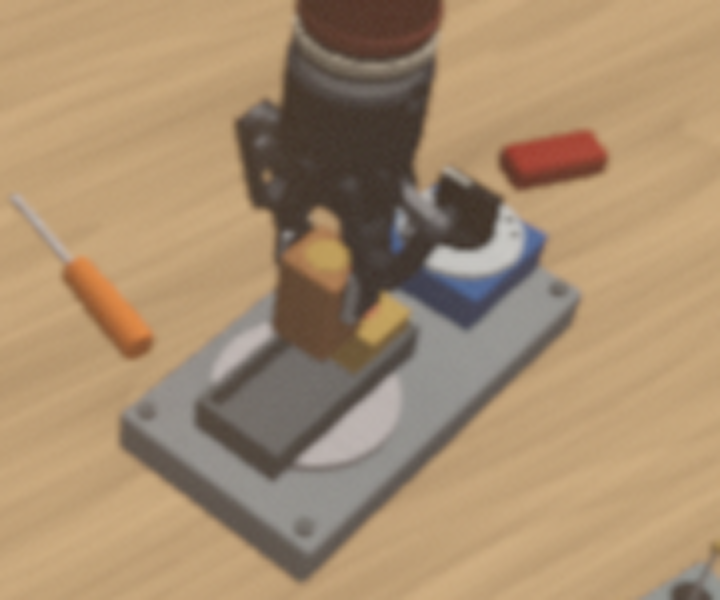

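The wood is held level over the slot next to the brass (crop (315,290)). Its centre is about 0 to −0.5 mm along the row, so I'll shift 1.5 mm and lower it.

Emit:
apply_moves(
  targets=[
    {"x":-0.8,"y":1.5,"z":0,"spin":0},
    {"x":0,"y":0,"z":-10,"spin":0},
    {"x":0,"y":0,"z":-15,"spin":0},
    {"x":0,"y":0,"z":-10,"spin":0},
    {"x":0,"y":0,"z":-6,"spin":0},
    {"x":0,"y":0,"z":-4,"spin":0},
    {"x":0,"y":0,"z":-2,"spin":0},
    {"x":0,"y":0,"z":-1,"spin":0},
    {"x":0,"y":0,"z":-1,"spin":0},
    {"x":0,"y":0,"z":0,"spin":0},
  ],
)

```text
t: 7.62
ee_pos: [0.5887, 0.1005, 0.0797]
tcp_rot: [0.0, 0.617, 0.787, 0.0]
contact_force: [0.0, -0.6, -0.3]
opening: 0.462
grip_force: 30.9
```

Emit:
apply_moves(
  targets=[
    {"x":0,"y":0,"z":-1,"spin":0},
    {"x":0,"y":0,"z":-0.5,"spin":0},
    {"x":0,"y":0,"z":0,"spin":0},
    {"x":0,"y":0,"z":0,"spin":0},
    {"x":0,"y":0,"z":0,"spin":0},
    {"x":0,"y":0,"z":0,"spin":0},
    {"x":0,"y":0,"z":0,"spin":0},
    {"x":0,"y":0,"z":0,"spin":0},
    {"x":0,"y":0,"z":0,"spin":0},
    {"x":0,"y":0,"z":0,"spin":0},
  ],
)

```text
t: 8.45
ee_pos: [0.5882, 0.1005, 0.0778]
tcp_rot: [-0.0, 0.617, 0.787, -0.0]
contact_force: [-0.9, -0.2, -0.3]
opening: 0.463
grip_force: 30.9
```

Emit:
apply_moves(
  targets=[
    {"x":0,"y":0,"z":-0.5,"spin":0},
    {"x":0,"y":0,"z":-0.5,"spin":0},
    {"x":0,"y":0,"z":0,"spin":0},
    {"x":0,"y":0,"z":0,"spin":0},
    {"x":0,"y":0,"z":0,"spin":0},
    {"x":0,"y":0,"z":0,"spin":0},
    {"x":0,"y":0,"z":0,"spin":0},
    {"x":0,"y":0,"z":0,"spin":0},
    {"x":0,"y":0,"z":0,"spin":0},
    {"x":0,"y":0,"z":0,"spin":0},
  ],
)

```text
t: 9.28
ee_pos: [0.5884, 0.1004, 0.0773]
tcp_rot: [0.0, 0.617, 0.787, 0.0]
contact_force: [-2.2, -0.2, 4.3]
opening: 0.464
grip_force: 31.4
```

Contact at 4 N. Release and rise.

Emit:
apply_moves(
  targets=[
    {"x":0,"y":0,"z":0,"spin":0},
    {"x":0,"y":0,"z":0,"spin":0},
    {"x":0,"y":0,"z":0,"spin":0},
    {"x":0,"y":0,"z":0,"spin":0},
    {"x":0,"y":0,"z":0,"spin":0},
    {"x":0,"y":0,"z":5,"spin":0},
    {"x":0,"y":0,"z":15,"spin":0},
    {"x":0,"y":0,"z":25,"spin":0},
    {"x":0,"y":0,"z":35,"spin":0},
    {"x":0,"y":0,"z":35,"spin":0},
  ],
  hand=0.75,
)

```text
t: 10.12
ee_pos: [0.5872, 0.1004, 0.192]
tcp_rot: [-0.001, 0.617, 0.787, -0.001]
contact_force: [0.5, 0.1, 0.6]
opening: 0.751
grip_force: 0.0
```

Emit:
apply_moves(
  targets=[
    {"x":-13.3,"y":-37,"z":0,"spin":0},
    {"x":-13.3,"y":-37,"z":0,"spin":0},
    {"x":-13.3,"y":-37,"z":0,"spin":0},
    {"x":-13.3,"y":-37,"z":0,"spin":0},
    {"x":-13.3,"y":-37,"z":0,"spin":0},
    {"x":-13.3,"y":-37,"z":0,"spin":0},
    {"x":-13.3,"y":-37,"z":0,"spin":0},
    {"x":-13.3,"y":-37,"z":0,"spin":0},
    {"x":-13.3,"y":-37,"z":0,"spin":0},
    {"x":-13.3,"y":-37,"z":0,"spin":0},
  ],
  hand=1,
)

```text
t: 10.95
ee_pos: [0.4544, -0.2713, 0.1924]
tcp_rot: [0.001, 0.617, 0.787, 0.0]
contact_force: [0.9, -0.5, 0.2]
opening: 0.997
grip_force: 0.0
```

```bash
python3 - <<'E'
from h import *
print(telemetry.get_obs()["ee_pos"])
R=np.deg2rad(13.9)
for c in("scene","top"):
    im,d=cams.grab_frame(c)
    if c=="scene": cv2.imwrite("pics/s4.png",cv2.resize(im[130:340,140:440],None,fx=2.6,fy=2.6,interpolation=cv2.INTER_CUBIC))
    for n in("wood_blank","round_blank"):
      for r in nets.trace(c,n)[:1]:
        p,_=pts(c,d,r["region"]);zt=np.percentile(p[:,2],90);t=p[p[:,2]>zt-.006]
        rc=cv2.minAreaRect((t[:,:2]*1000).astype(np.float32));q=np.array(rc[0])-[589.4,97.5]
        print(c,n,r["score"],zt.round(4),np.round(rc[0],1),np.round(rc[1],1),round(rc[2],1),"tray",q@[np.cos(R),np.sin(R)],q@[-np.sin(R),np.cos(R)])
E
```

```text
[ 0.45443889 -0.27126211  0.19244204]
scene wood_blank 0.87 0.1117 [590.8  98. ] [40.  38.7] 13.9 tray 1.4403294169580874 0.19053201440327538
scene round_blank 0.73 0.0581 [ 455.2 -268.7] [36.7 40.7] 67.0 tray -218.294595695589 -323.2534193258622
top wood_blank 0.66 0.1155 [590.5  99.6] [40.8 38.9] 10.8 tray 1.534614401635427 1.8218069832070536
```

View pics/s4.png

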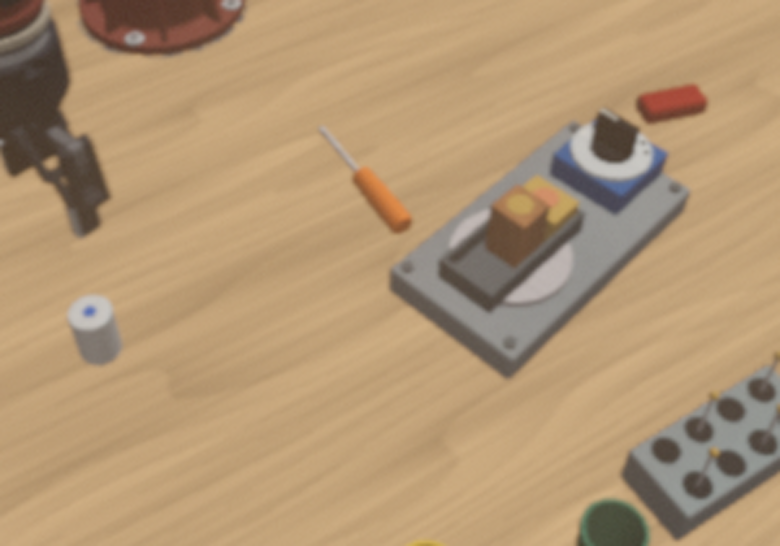

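The wood stands in the tray beside the brass ((517,225) in the crop), about y +1 mm, x +1.4 mm. Now the round blank at (95,330).

Emit:
apply_moves(
  targets=[
    {"x":0,"y":0.5,"z":-25,"spin":0},
    {"x":0,"y":0,"z":-35,"spin":0},
    {"x":0,"y":0,"z":-35,"spin":0},
    {"x":0,"y":0,"z":-30,"spin":0},
    {"x":0,"y":0,"z":-20,"spin":0},
    {"x":0,"y":0,"z":-14,"spin":0},
    {"x":0,"y":0,"z":-6,"spin":0},
    {"x":0,"y":0,"z":0,"spin":0},
    {"x":0,"y":0,"z":0,"spin":0},
    {"x":0,"y":0,"z":0,"spin":0},
  ],
)

```text
t: 12.08
ee_pos: [0.4567, -0.2693, 0.0283]
tcp_rot: [0.001, 0.617, 0.787, 0.0]
contact_force: [0.1, 0.5, 0.1]
opening: 1.0
grip_force: 0.0
```

Emit:
apply_moves(
  targets=[
    {"x":0,"y":0,"z":0,"spin":0},
    {"x":0,"y":0,"z":0,"spin":0},
    {"x":0,"y":0,"z":0,"spin":0},
    {"x":0,"y":0,"z":0,"spin":0},
    {"x":0,"y":0,"z":0,"spin":0},
    {"x":0,"y":0,"z":0,"spin":0},
    {"x":0,"y":0,"z":0,"spin":0},
    {"x":0,"y":0,"z":0,"spin":0},
    {"x":0,"y":0,"z":0,"spin":0},
    {"x":0,"y":0,"z":0,"spin":0},
  ],
  hand=0,
  squeeze=40,
)

```text
t: 12.92
ee_pos: [0.4554, -0.2696, 0.0276]
tcp_rot: [0.0, 0.617, 0.787, -0.0]
contact_force: [-1.9, -0.1, 5.0]
opening: 0.46
grip_force: 40.6
```

Emit:
apply_moves(
  targets=[
    {"x":0,"y":0,"z":20,"spin":0},
    {"x":0,"y":0,"z":35,"spin":0},
    {"x":0,"y":0,"z":35,"spin":0},
    {"x":7,"y":16,"z":15,"spin":0},
    {"x":14,"y":32,"z":0,"spin":0},
    {"x":14,"y":32,"z":0,"spin":0},
    {"x":14,"y":32,"z":0,"spin":0},
    {"x":14,"y":32,"z":0,"spin":0},
    {"x":14,"y":32,"z":0,"spin":0},
    {"x":14,"y":32,"z":0,"spin":0},
  ],
)

```text
t: 13.75
ee_pos: [0.5458, -0.0592, 0.1307]
tcp_rot: [-0.001, 0.618, 0.787, -0.0]
contact_force: [1.5, -0.4, -3.1]
opening: 0.454
grip_force: 41.1
```

Emit:
apply_moves(
  targets=[
    {"x":14,"y":32,"z":0,"spin":0},
    {"x":14,"y":32,"z":0,"spin":0},
    {"x":14,"y":32,"z":0,"spin":0},
    {"x":11,"y":22,"z":0,"spin":0},
    {"x":0,"y":0,"z":0,"spin":0},
    {"x":0,"y":0,"z":0,"spin":0},
    {"x":0,"y":0,"z":0,"spin":0},
    {"x":0,"y":0,"z":0,"spin":0},
    {"x":0,"y":0,"z":0,"spin":0},
    {"x":0,"y":0,"z":0,"spin":0},
  ],
)

```text
t: 14.58
ee_pos: [0.5989, 0.0559, 0.1316]
tcp_rot: [-0.0, 0.618, 0.786, -0.0]
contact_force: [0.1, 0.0, -2.4]
opening: 0.459
grip_force: 41.3
```

```bash
python3 - <<'E'
from h import *
im,d=cams.grab_frame("scene")
s=im[130:280,260:440];cv2.imwrite("pics/s5.png",cv2.resize(s,None,fx=4,fy=4,interpolation=cv2.INTER_CUBIC))
print(telemetry.get_obs()["ee_pos"])
R=np.deg2rad(13.9)
for n in("round_blank","wood_blank"):
  for r in nets.trace("scene",n)[:1]:
    p,_=pts("scene",d,cv2.erode(r["region"].astype(np.uint8),np.ones((3,3)))>0)
    p=p[p[:,2]<(.145 if n[0]=="r" else .2)]
    q=p[:,:2]*1000-[589.4,97.5];tx=q@[np.cos(R),np.sin(R)];ty=q@[-np.sin(R),np.cos(R)]
    print(n,r["score"],len(p),np.percentile(tx,[2,50,98]),np.percentile(ty,[2,5,10,50,98]),np.percentile(p[:,2],[2,98]))
    # circle fit r=20 for the side
    if n[0]=="r":
        from scipy.optimize import least_squares
        print(least_squares(lambda c:np.hypot(tx-c[0],ty-c[1])-20,[0,-41],loss="soft_l1").x)
E
```

```text
[0.59898134 0.05601752 0.13174628]
round_blank 0.75 135 [-8.87942936  7.41704988 18.32336217] [-62.39135119 -61.83523244 -61.27249581 -59.11001156 -48.02456994] [0.10976299 0.14444795]
[ -0.82721132 -41.32881961]
wood_blank 0.73 151 [ 2.94566647 19.26122244 21.23993034] [-19.60670999 -19.10041261 -18.59626695 -13.26009168  12.77975586] [0.05940458 0.10808922]
```

View pics/s5.png

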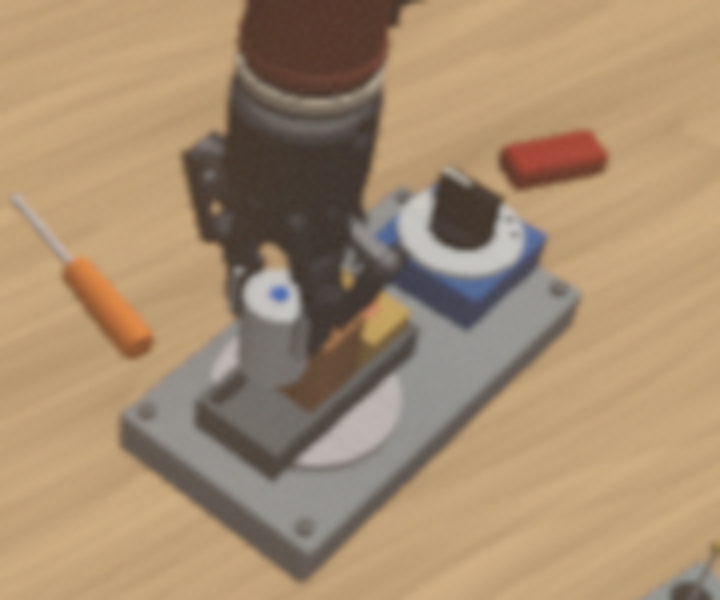

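The round blank is upright over the free slot (crop (272,335)), measured at tray (−0.8, −41.3), so it's centred in the gap. Lowering.

Emit:
apply_moves(
  targets=[
    {"x":0,"y":0,"z":-10,"spin":0},
    {"x":0,"y":0,"z":-15,"spin":0},
    {"x":0,"y":0,"z":-12,"spin":0},
    {"x":0,"y":0,"z":-8,"spin":0},
    {"x":0,"y":0,"z":-5,"spin":0},
    {"x":0,"y":0,"z":-2,"spin":0},
    {"x":0,"y":0,"z":-1,"spin":0},
    {"x":0,"y":0,"z":-1,"spin":0},
    {"x":0,"y":0,"z":0,"spin":0},
    {"x":0,"y":0,"z":0,"spin":0},
  ],
)

```text
t: 15.57
ee_pos: [0.5999, 0.057, 0.0785]
tcp_rot: [0.001, 0.617, 0.787, 0.0]
contact_force: [-0.0, 0.6, -3.4]
opening: 0.455
grip_force: 41.3
```

Emit:
apply_moves(
  targets=[
    {"x":0,"y":0,"z":-0.5,"spin":0},
    {"x":0,"y":0,"z":-0.5,"spin":0},
    {"x":0,"y":0,"z":-0.3,"spin":0},
    {"x":0,"y":0,"z":0,"spin":0},
    {"x":0,"y":0,"z":0,"spin":0},
    {"x":0,"y":0,"z":0,"spin":0},
    {"x":0,"y":0,"z":0,"spin":0},
    {"x":0,"y":0,"z":0,"spin":0},
    {"x":0,"y":0,"z":0,"spin":0},
    {"x":0,"y":0,"z":0,"spin":0},
  ],
)

```text
t: 16.4
ee_pos: [0.5994, 0.057, 0.0767]
tcp_rot: [0.0, 0.617, 0.787, 0.0]
contact_force: [-0.4, 0.3, -0.7]
opening: 0.455
grip_force: 41.5
```

Starting to touch (the weight is coming off). Another 0.7 mm.

Emit:
apply_moves(
  targets=[
    {"x":0,"y":0,"z":-0.4,"spin":0},
    {"x":0,"y":0,"z":-0.3,"spin":0},
    {"x":0,"y":0,"z":0,"spin":0},
    {"x":0,"y":0,"z":0,"spin":0},
    {"x":0,"y":0,"z":0,"spin":0},
    {"x":0,"y":0,"z":0,"spin":0},
    {"x":0,"y":0,"z":0,"spin":0},
    {"x":0,"y":0,"z":0,"spin":0},
    {"x":0,"y":0,"z":0,"spin":0},
    {"x":0,"y":0,"z":0,"spin":0},
  ],
)

```text
t: 17.23
ee_pos: [0.5995, 0.0569, 0.0767]
tcp_rot: [0.0, 0.617, 0.787, 0.0]
contact_force: [-3.5, 0.6, 5.0]
opening: 0.456
grip_force: 41.7
```

Emit:
apply_moves(
  targets=[
    {"x":0,"y":0,"z":0,"spin":0},
    {"x":0,"y":0,"z":0,"spin":0},
    {"x":0,"y":0,"z":0,"spin":0},
    {"x":0,"y":0,"z":0,"spin":0},
    {"x":0,"y":0,"z":0,"spin":0},
    {"x":0,"y":0,"z":5,"spin":0},
    {"x":0,"y":0,"z":15,"spin":0},
    {"x":0,"y":0,"z":25,"spin":0},
    {"x":0,"y":0,"z":35,"spin":0},
    {"x":0,"y":0,"z":35,"spin":0},
  ],
  hand=0.75,
)

```text
t: 18.07
ee_pos: [0.5982, 0.057, 0.191]
tcp_rot: [-0.001, 0.617, 0.787, -0.001]
contact_force: [0.6, -0.0, -0.4]
opening: 0.747
grip_force: 0.0
```

Emit:
apply_moves(
  targets=[
    {"x":-4.7,"y":19,"z":0,"spin":0.121},
    {"x":-4.7,"y":19,"z":0,"spin":0.121},
    {"x":-4.7,"y":19,"z":0,"spin":0.121},
    {"x":-4.7,"y":19,"z":0,"spin":0.121},
    {"x":-4.7,"y":19,"z":0,"spin":0.121},
    {"x":-4.7,"y":19,"z":0,"spin":0.121},
    {"x":-4.7,"y":19,"z":0,"spin":0.121},
    {"x":-4.7,"y":19,"z":0,"spin":0.121},
    {"x":-4.7,"y":19,"z":0,"spin":0.121},
    {"x":-4.7,"y":19.5,"z":0,"spin":0.121},
  ],
)

```text
t: 18.9
ee_pos: [0.552, 0.2484, 0.1912]
tcp_rot: [0.0, 0.057, 0.998, 0.0]
contact_force: [0.6, -0.4, -0.1]
opening: 0.749
grip_force: 0.0
```

Emit:
apply_moves(
  targets=[
    {"x":0,"y":0,"z":0,"spin":0.121},
    {"x":0,"y":0,"z":0,"spin":0.121},
    {"x":0,"y":0,"z":0,"spin":0.121},
    {"x":0,"y":0,"z":0,"spin":0},
    {"x":0,"y":0,"z":0,"spin":0},
    {"x":0,"y":0,"z":0,"spin":0},
    {"x":0,"y":0,"z":0,"spin":0},
    {"x":0,"y":0,"z":0,"spin":0},
    {"x":0,"y":0,"z":0,"spin":0},
    {"x":0,"y":0,"z":0,"spin":0},
  ],
)

```text
t: 19.73
ee_pos: [0.5523, 0.2474, 0.1908]
tcp_rot: [-0.0, -0.12, 0.993, 0.0]
contact_force: [-0.5, -0.6, -0.5]
opening: 0.749
grip_force: 0.0
```

```bash
python3 - <<'E'
from h import *
o=telemetry.get_obs();print(o["ee_pos"],o["tcp_rot"],o["joints"])
R=np.deg2rad(13.9)
for c in("scene","top"):
    im,d=cams.grab_frame(c)
    if c=="scene": cv2.imwrite("pics/s6.png",cv2.resize(im[100:280,240:440],None,fx=3.3,fy=3.3,interpolation=cv2.INTER_CUBIC))
    for n in("wood_blank","round_blank","knob_grip"):
      for r in nets.trace(c,n)[:1]:
        p,_=pts(c,d,r["region"]);zt=np.percentile(p[:,2],90);t=p[abs(p[:,2]-zt)<.006]
        rc=cv2.minAreaRect((t[:,:2]*1000).astype(np.float32));q=np.array(rc[0])-[589.4,97.5]
        print(c,n,round(r["score"],2),zt.round(4),np.round(rc[0],1),np.round(rc[1],1),round(rc[2],1),"tray",q@[np.cos(R),np.sin(R)],q@[-np.sin(R),np.cos(R)])
E
```

```text
[0.55229685 0.24735478 0.19080273] [-1.87842925e-06 -1.20477797e-01  9.92716022e-01  9.95964295e-07] [ 3.05144442e-01  2.11894547e-01  1.69803343e+00  2.80677453e-06
  1.23166800e+00 -1.50719516e+00]
scene wood_blank 0.56 0.1106 [551.9 247.1] [42.8 14.5] 12.7 tray -0.4963954467427243 154.19532933653977
scene round_blank 0.63 0.1075 [601.4  55.6] [36.8 39.2] 55.0 tray 1.5619285197888626 -43.52328827449861
scene knob_grip 0.64 0.1105 [551.9 247. ] [42.8 14.5] 12.9 tray -0.5048363214148779 154.181038940047
top wood_blank 0.74 0.1151 [590.5  99.6] [39.9 37.8] 15.3 tray 1.5771045242434734 1.816667673002632
top round_blank 0.68 0.1115 [600.9  58. ] [38.8 36.3] 21.6 tray 1.6913724966743295 -41.1140008497862
```

View pics/s6.png

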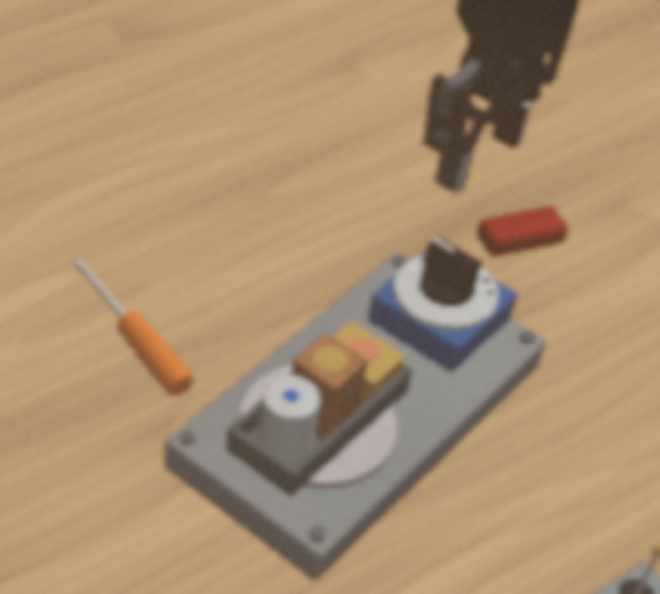

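Both blanks stand in the tray: round at about (1.6, −42), wood at about (1.5, 1.2), top heights correct. The gripper is over the knob bar (crop (450,265)). Descend and grip.

Emit:
apply_moves(
  targets=[
    {"x":0,"y":0,"z":-20,"spin":0},
    {"x":0,"y":0,"z":-30,"spin":0},
    {"x":0,"y":0,"z":-25,"spin":0},
    {"x":0,"y":0,"z":-15,"spin":0},
    {"x":0,"y":0,"z":-10,"spin":0},
    {"x":0,"y":0,"z":-7,"spin":0},
    {"x":0,"y":0,"z":0,"spin":0},
    {"x":0,"y":0,"z":0,"spin":0},
    {"x":0,"y":0,"z":0,"spin":0},
    {"x":0,"y":0,"z":0,"spin":0},
  ],
)

```text
t: 20.97
ee_pos: [0.5536, 0.2479, 0.0855]
tcp_rot: [0.002, -0.121, 0.993, 0.0]
contact_force: [-0.6, -0.1, -0.1]
opening: 0.755
grip_force: 0.0
```

Emit:
apply_moves(
  targets=[
    {"x":0,"y":0,"z":0,"spin":0},
    {"x":0,"y":0,"z":0,"spin":0},
    {"x":0,"y":0,"z":0,"spin":0},
    {"x":0,"y":0,"z":0,"spin":0},
    {"x":0,"y":0,"z":0,"spin":0},
    {"x":0,"y":0,"z":0,"spin":0},
    {"x":0,"y":0,"z":0,"spin":0},
    {"x":0,"y":0,"z":0,"spin":0},
    {"x":0,"y":0,"z":0,"spin":0},
    {"x":0,"y":0,"z":0,"spin":0},
  ],
  hand=0,
  squeeze=50,
)

```text
t: 21.8
ee_pos: [0.5523, 0.2479, 0.0842]
tcp_rot: [0.0, -0.121, 0.993, 0.0]
contact_force: [-2.3, 1.8, 3.3]
opening: 0.152
grip_force: 51.9
```

Gripped. Turning half way.

Emit:
apply_moves(
  targets=[
    {"x":0,"y":0,"z":0,"spin":-0.06},
    {"x":0,"y":0,"z":0,"spin":-0.06},
    {"x":0,"y":0,"z":0,"spin":-0.06},
    {"x":0,"y":0,"z":0,"spin":-0.06},
    {"x":0,"y":0,"z":0,"spin":-0.06},
    {"x":0,"y":0,"z":0,"spin":-0.06},
    {"x":0,"y":0,"z":0,"spin":-0.06},
    {"x":0,"y":0,"z":0,"spin":-0.06},
    {"x":0,"y":0,"z":0,"spin":-0.06},
    {"x":0,"y":0,"z":0,"spin":-0.06},
  ],
)

```text
t: 22.63
ee_pos: [0.5522, 0.2471, 0.0842]
tcp_rot: [-0.0, 0.179, 0.984, -0.001]
contact_force: [-2.4, 0.5, 5.8]
opening: 0.152
grip_force: 52.0
```

Emit:
apply_moves(
  targets=[
    {"x":0,"y":0,"z":0,"spin":-0.07},
    {"x":0,"y":0,"z":0,"spin":-0.07},
    {"x":0,"y":0,"z":0,"spin":-0.07},
    {"x":0,"y":0,"z":0,"spin":-0.07},
    {"x":0,"y":0,"z":0,"spin":-0.07},
    {"x":0,"y":0,"z":0,"spin":-0.07},
    {"x":0,"y":0,"z":0,"spin":-0.07},
    {"x":0,"y":0,"z":0,"spin":-0.07},
    {"x":0,"y":0,"z":0,"spin":-0.06},
    {"x":0,"y":0,"z":0,"spin":-0.04},
  ],
)

```text
t: 23.47
ee_pos: [0.5517, 0.2464, 0.0842]
tcp_rot: [-0.0, 0.488, 0.873, -0.001]
contact_force: [-3.9, -1.3, 6.0]
opening: 0.151
grip_force: 52.3
```

```bash
python3 - <<'E'
from h import *
o=telemetry.get_obs();w,x,y,z=o["tcp_rot"];print(o["ee_pos"],"turned",2*np.arctan2(x,y)+2*np.arcsin(.1208),o["contact_force"],o["ft_torque"],o["grip_force"])
im,d=cams.grab_frame("scene")
a=im[130:260,290:420];b,db=cams.grab_frame("top")
z=lambda i:cv2.resize(i,(390,390),interpolation=cv2.INTER_CUBIC)
cv2.imwrite("pics/s7.png",np.hstack([z(a),z(b[150:240,160:250])]))
# tray angle and knob bar
for c,D,off in(("scene",d,.0015),("top",db,.004)):
    p,_=pts(c,D,np.ones(D.shape,bool));w=p[np.hypot(p[:,0]-.5894,p[:,1]-.0975)<.085]
    q=w[abs(w[:,2]-off-.069)<.006];r=cv2.minAreaRect((q[:,:2]*1000).astype(np.float32));print("rim",r)
    R=np.deg2rad(13.9-24)
    for n in("wood_blank","round_blank"):
      for r in nets.trace(c,n)[:1]:
        p,_=pts(c,D,r["region"]);zt=np.percentile(p[:,2],90);t=p[abs(p[:,2]-zt)<.006]
        rc=cv2.minAreaRect((t[:,:2]*1000).astype(np.float32));q=np.array(rc[0])-[589.4,97.5]
        print(c,n,round(r["score"],2),zt.round(4),np.round(rc[0],1),np.round(rc[1],1),round(rc[2],1),"tray",q@[np.cos(R),np.sin(R)],q@[-np.sin(R),np.cos(R)])
E
```

```text
[0.55167032 0.24641882 0.08421448] turned 1.2619205437718362 [-3.89647163 -1.30967988  5.99145972] [-0.23621916  0.70814538  0.0969394 ] 52.267640233039856
rim ((588.6600341796875, 97.9697036743164), (140.73394775390625, 64.4246597290039), 79.38665008544922)
scene wood_blank 0.76 0.1117 [590.   95.3] [44.9 41.6] 80.3 tray 0.921961125921848 -2.029064500967252
scene round_blank 0.65 0.1072 [583.   55.7] [37.9 37.9] 77.9 tray 1.0596729035256347 -42.23787884862701
rim ((590.0841674804688, 98.40229034423828), (139.76695251464844, 63.27981185913086), 79.6638412475586)
top wood_blank 0.74 0.1153 [591.5  98.6] [39.4 40.3] 79.2 tray 1.8441407277655173 1.4012994688804157
top round_blank 0.72 0.1113 [583.2  56.4] [38.5 34.3] 3.1 tray 1.088645379149611 -41.576363644450744
```

View pics/s7.png

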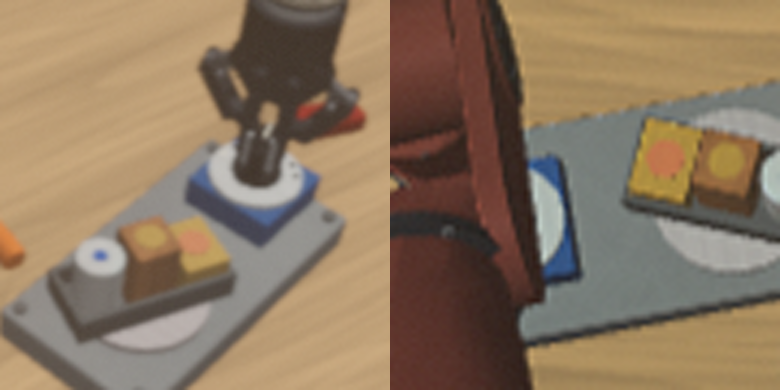

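The tray has turned about 24.4°, which puts the knob at about 1.27 rad. The blanks stand upright in the tray (left view (100,265) and (150,250)), and the gripper still holds the knob. Settle, then hand in.

Emit:
apply_moves(
  targets=[
    {"x":0,"y":0,"z":0,"spin":0},
    {"x":0,"y":0,"z":0,"spin":0},
    {"x":0,"y":0,"z":0,"spin":0},
    {"x":0,"y":0,"z":0,"spin":0},
    {"x":0,"y":0,"z":0,"spin":0},
    {"x":0,"y":0,"z":0,"spin":0},
    {"x":0,"y":0,"z":0,"spin":0},
    {"x":0,"y":0,"z":0,"spin":0},
    {"x":0,"y":0,"z":0,"spin":0},
    {"x":0,"y":0,"z":0,"spin":0},
  ],
)

```text
t: 24.6
ee_pos: [0.5516, 0.2464, 0.0842]
tcp_rot: [-0.0, 0.487, 0.873, -0.001]
contact_force: [-4.5, -1.8, 6.5]
opening: 0.154
grip_force: 52.3
```

```bash
python3 -c "
from cell import workorder
print(workorder.close_job())"
```

```text
the job is handed in; nothing more can be done
None
```

I handed the job in at about 24.6 s. Both blanks stand upright in the tray beside the brass blank, and the knob is held at the third stop (about 1.26 to 1.28 rad, 52 N grip); the hand-in returned no verdict.

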